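# Log the honeycomb sample at the touch-free station

### The job

Log the honeycomb sample: press the red button right down and let it go to start the recording, then point at the honeycomb, the fingertips still about 3 cm above its top for two seconds, then point in the same way at the green touch-free sensor for two seconds, and finish while still pointing there. Touch nothing but the red button (and the grey box it stands on), and on the way do not bring the fingertips close above the other jars or the blue sensor.

Things in the scene. Friction and masses are not known exactly. Their poses are not given: they have to be found in the camera images.
- comb_top (a point): The honeycomb: an upright amber block with dark cells on its top, 54 x 46 mm seen from above, standing in an open clear round jar 84 mm wide and 90 mm high. This point is the centre of the comb's flat top, 105 mm above the table (15 mm above the jar's rim). z is up. The jar is loose (0.2 kg).
- empty_jar_mouth (a point): Another jar, open and empty: clear, round, 84 mm wide, 90 mm high, loose. This point is the centre of its mouth, 90 mm above the table.
- lid_top (a point): Another jar, closed by a white screw lid: pale, round, 88 mm wide over the lid, 102 mm high, loose. This point is the centre of the lid's top.
- pod_green_top (a point): The green touch-free sensor: a grey round puck fixed to the table, 72 mm wide, 40 mm high, with a round green window 52 mm wide on top. This point is the centre of the window's top. z is up. It works without contact.
- pod_blue_top (a point): The blue touch-free sensor: the same grey puck with a blue window, not wanted here. This point is the centre of the window's top.
- start_top (a point): The red push button, 36 mm wide, on a grey box (90 x 80 mm, 30 mm high) fixed to the table. This point is the centre of the button's top face, 52 mm above the table when released and 10 mm above the black collar round it; it is pressed straight down.
- start (a joint): How far the red button is pressed, in m: 0 released, 0.006 right down (a spring, about 5 N there).
- wash_bottle: A white bottle with a blue cap, 60 mm wide, 120 mm high, standing loose to the right of the jars; origin at the centre of its underside.
- tweezers: Steel tweezers, 130 mm long and 6 mm high, lying loose on the table to the left; origin at the middle, at table height, long axis along its x.
There are look-alikes about, which are no part of the job. What is shaped like the part that bears comb_top but pink is not meant. What is shaped like the part that bears start_top but orange is not meant.

How it is judged:
On the way, in this order (a step that is already met when the one before it is completed fails the run):
1. the red button is pressed down (at least 4 mm of its 6 mm) (value of joint start above 0.004 m), for 0.05 s.
2. the red button is let go and the gripper points at the honeycomb for 1.5 s: grasp point within 25 mm sideways of the centre of its top and 15 to 85 mm above it (value of joint start below 0.0015 m and horizontal distance between the grasp point and comb_top below 0.025 m and z of the grasp point in the frame of comb_top between 0.015 and 0.085 m), for 1.5 s.
3. the gripper points in the same way at the green sensor for 1.5 s (horizontal distance between the grasp point and pod_green_top below 0.025 m and z of the grasp point in the frame of pod_green_top between 0.015 and 0.085 m), for 1.5 s.
At the end, for the whole second after the job is handed in: The grasp point is still within 25 mm sideways of the centre of the green window and 15 to 85 mm above it, the button is up, and the jars, bottle and tweezers are within 6 mm of where they stood (all of step 3 and value of joint start below 0.0015 m and distance of each of comb_top, empty_jar_mouth, lid_top, wash_bottle, tweezers from where it was at the start of the episode below 0.006 m); the robot touches nothing.
It fails at once if the robot touches a jar or the honeycomb (over 0.3 N) (contact force between any of the fingers, the arm and comb_jar above 0.3 N or contact force between any of the fingers, the arm and empty_jar above 0.3 N or contact force between any of the fingers, the arm and lidded_jar above 0.3 N).
It fails at once if the robot touches a sensor (over 0.3 N) (contact force between any of the fingers, the arm and pod_green above 0.3 N or contact force between any of the fingers, the arm and pod_blue above 0.3 N).
It fails at once if the robot touches the bottle or the tweezers (over 0.3 N) (contact force between any of the fingers, the arm and wash_bottle above 0.3 N or contact force between any of the fingers, the arm and tweezers above 0.3 N).
It fails at once if a jar, the bottle or the tweezers is pushed, lifted or tipped (moves over 8 mm) (distance of any of comb_top, empty_jar_mouth, lid_top, wash_bottle, tweezers from where it was at the start of the episode above 0.008 m).
It fails at once if the gripper comes close above another jar or the blue sensor (grasp point within 20 mm sideways of it and less than 50 mm above it) ((horizontal distance between the grasp point and empty_jar_mouth below 0.02 m and z of the grasp point in the frame of empty_jar_mouth between -0.01 and 0.05 m) or (horizontal distance between the grasp point and lid_top below 0.02 m and z of the grasp point in the frame of lid_top between -0.01 and 0.05 m) or (horizontal distance between the grasp point and pod_blue_top below 0.02 m and z of the grasp point in the frame of pod_blue_top between -0.01 and 0.05 m)).
It also fails if it takes over 51 s, if anything falls off the work surface, if the arm or the gripper's body presses on something with over 40 N, if the wrist force passes 120 N, or if a joint passes its speed limit or range.

### The arm

A 6-joint arm with a two-finger parallel gripper is mounted at the origin on the work surface. World frame = base frame: x ahead of the robot, y to its left, z up, the work surface at z = 0. Lengths are in m, angles in rad, forces in N, time in s.
With the tool pointing down it reaches from about 0.375 to 0.75 m from the base axis. Payload 9 kg.
Tool frame: the origin (TCP) lies midway between the tips of the shut fingers; the grasp point (between the pads) lies 19 mm behind it; z points along the fingers, y is the direction in which the jaws open and shut (so a half turn about z gives the same grasp; the last joint's range is limited). The gripper opens to 85 mm and grips with 20 to 120 N. Pads are 22 mm wide; open, the fingers measure 114 mm over their backs; the gripper's body (76 mm by 85 mm) begins 54 mm behind the grasp point. The pads swing forward as they close: fully open they stand 13 mm farther back than shut.
Start: joints at [-1.449, 0.104, 0.097, 1.564, 0, 1.353], TCP at [0.2, -0.566, 0.199] pointing down, gripper open.
Joint ranges: [-2.99, 2.99], [-0.84, 1.86], [-1.1, 1.16], [-1.84, 2.11], [-1.51, 1.56], [-3.14, 3.14]. Speed limits (rad/s): [2.22, 2.22, 2.57, 3.14, 3.14, 3.14].

### API

Orientations are given as a unit quaternion [x, y, z, w].
In Python, from rig import sense, grab_frame, hand_in, find_in gives the robot as it stands. The module is installed in compiled form; this text tells all that it offers.
- The arm moves only by the shell command python3 -m pendant 'ROWS' [FORCE]. ROWS is JSON, a list of rows, each an object with "xyz": the shift along the tool's x, y, z in m, a list of three; "turn": the turn, a rotation vector about the tool's x, y, z in degrees, a list of three; "jaw": the closure, from -1 (fully open) to 1 (shut). In form: [{"xyz": [tx, ty, tz], "turn": [rx, ry, rz], "jaw": jaw}, ...]. A call has exactly 10 rows; each row is the pose to reach, as a shift and turn from the pose measured when the call began, along the tool's axes at that moment; what a row does not reach only later rows make up. A row lasts 1/10 s, in which the tool goes at most 50 mm and 8.59 degrees, less where a joint would pass 70% of its speed; a pose out of reach is approached as far as the arm can. A call with a gripper value outside its range is refused whole. The fingers move at their own pace and stop on an object; FORCE is the grip in N (left out, the last holds). Time passes only in rows, so rows that repeat a pose let the fingers close, or fill a call up. It gives the time, the measured TCP pose, the force and the opening at its end, in the units of the state.
- sense(): the state, without advancing time (a new reading comes with each control period).
- grab_frame(name): name is "scene" or "top" or "wrist"; returns a dict with "img" (384x512x3 uint8, red, green, blue), "fx", "fy", "cx", "cy" (pixels), "k1" (the pictures are not rectified: a ray, as slopes to the right and down, at radius r is drawn at 1 + k1 r^2 times it, then the intrinsics apply), "R" (3x3) and "t" (3): a world point X has camera coordinates R X + t; the wrist camera has in their place "tool_from_camera" (4x4, takes a point from camera to tool coordinates, whose origin is the TCP and whose axes are the flange's). Camera axes: x right, y down, z forward; pixel columns grow to the right and rows downward; lengths in m; the calibration is good to about 2 mm. A picture is of the moment at which its call begins: read the wrist's pose just before it. There is no depth.
- hand_in(): hands the job in, once; it reports no verdict.
Trained networks look in the newest picture that a camera, given by its name, has taken for a name from the list of things; names that differ only in an ending like _2 or _b are one class to them, and where a whole thing is asked for, a point or a joint stands for the part that bears it (a point fixed in the world has none). Each returns a list of dicts, best first, with "p" (0 to 1); they miss things now and then, are a little off and sometimes report something else, mostly with a low value. They report only what shows in the picture. A call takes as long as a camera call. They do not tell look-alikes from the thing itself.
- find_in(camera, name): "centre" ([column, row] in pixels, amid what is visible of it).
The state is a dict: "clock": time; "joint_pos": joint angles; "qvel": joint speeds; "tau": joint torques, N m; "eef_pos": TCP position; "tcp_rot": TCP orientation; "contact_force": force on the tool from outside, world axes, zero at the start; "ft_torque": the same for the moment, N m; "gripper_width": opening from 0.0 (shut) to 1.0 (fully open).
Only numpy, scipy, OpenCV 4.12 (cv2) and the standard library are available. Lean on these libraries where they do the work, as an engineer would, in place of code of your own. Each camera call takes 0.05 s, during which the arm holds its last target. There are 200 camera calls.

## Working session

There is one attempt and no reset: what is moved stays moved. The work goes in short steps, Python scripts to look and compute and a shell command to move; the robot and the scene stay as the last step left them, time stands still between calls to the robot, and variables do not carry over. Pictures are saved under pics/ and viewed, about 8 in all and at most 12, crops included, and the job is handed in when it is done.

```bash
mkdir -p pics; cat > h.py <<'E'
import numpy as np, cv2
from scipy.spatial.transform import Rotation as Ro
from rig import sense, grab_frame, hand_in, find_in
def ray_w(f,px):
    K=np.array([[f['fx'],0,f['cx']],[0,f['fy'],f['cy']],[0,0,1.]])
    d=np.array([(px[0]-f['cx'])/f['fx'],(px[1]-f['cy'])/f['fy']]); u=d.copy()
    for _ in range(30): u=d/(1+f['k1']*(u@u))
    return np.array([u[0],u[1],1.])
def at_z(f,px,z,s=None):
    if 'R' in f: R=np.array(f['R']).T; o=-R@np.array(f['t'])
    else:
        T=np.array(f['tool_from_camera']); Rt=Ro.from_quat(s['tcp_rot']).as_matrix()
        R=Rt@T[:3,:3]; o=Rt@T[:3,3]+np.array(s['eef_pos'])
    d=R@ray_w(f,px); return o+d*(z-o[2])/d[2]
Z=dict(comb_top=.105,empty_jar_mouth=.09,lid_top=.102,pod_green_top=.04,pod_blue_top=.04,start_top=.052,wash_bottle=.06,tweezers=.003)
E
python3 - <<'E'
from h import *
s=sense(); print(s['clock'],np.round(s['eef_pos'],3),np.round(s['tcp_rot'],3),s['contact_force'],s['gripper_width'])
print(np.round(Ro.from_quat(s['tcp_rot']).as_matrix(),2))
for c in ['top','scene','wrist']:
    s=sense();f=grab_frame(c); cv2.imwrite(f'pics/{c}0.png',cv2.resize(f['img'][...,::-1],(800,600)))
    for n,z in Z.items():
        for r in find_in(c,n)[:4]: 
            if r['p']>.15: print(c,n,round(r['p'],2),np.round(r['centre']),np.round(at_z(f,r['centre'],z,s),3))
E
```

```text
0.0 [ 0.2   -0.565  0.198] [ 0.986  0.169  0.    -0.001] [0.09279162 0.11037029 0.20493576] 0.9994518237036002
[[ 0.94  0.33 -0.  ]
 [ 0.33 -0.94  0.  ]
 [ 0.   -0.   -1.  ]]
top comb_top 0.61 [364. 198.] [ 0.514 -0.304  0.105]
top comb_top 0.55 [333. 150.] [ 0.639 -0.228  0.105]
top empty_jar_mouth 0.92 [253. 153.] [ 0.633 -0.025  0.09 ]
top empty_jar_mouth 0.44 [403. 198.] [ 0.516 -0.409  0.09 ]
top empty_jar_mouth 0.17 [113. 184.] [0.551 0.335 0.09 ]
top lid_top 0.82 [165. 172.] [0.579 0.198 0.102]
top pod_green_top 0.87 [172. 230.] [0.434 0.189 0.04 ]
top pod_green_top 0.58 [165. 171.] [0.592 0.213 0.04 ]
top pod_green_top 0.53 [318. 230.] [ 0.434 -0.2    0.04 ]
top pod_blue_top 0.55 [245. 224.] [ 0.45  -0.005  0.04 ]
top start_top 0.51 [116. 226.] [0.442 0.337 0.052]
top start_top 0.48 [244. 223.] [ 0.453 -0.001  0.052]
top wash_bottle 0.96 [400. 200.] [ 0.514 -0.415  0.06 ]
top tweezers 0.66 [112. 187.] [0.553 0.37  0.003]
scene comb_top 0.88 [223. 274.] [ 0.681 -0.267  0.105]
scene comb_top 0.6 [164. 262.] [ 0.561 -0.333  0.105]
scene empty_jar_mouth 0.7 [279. 217.] [ 0.656 -0.051  0.09 ]
scene lid_top 0.88 [315. 163.] [0.605 0.164 0.102]
scene pod_green_top 0.68 [275. 159.] [0.46  0.158 0.04 ]
scene pod_blue_top 0.77 [179. 224.] [ 0.45  -0.215  0.04 ]
scene start_top 0.62 [310. 128.] [0.45  0.353 0.052]
scene start_top 0.55 [235. 182.] [ 0.452 -0.008  0.052]
scene wash_bottle 0.65 [120. 292.] [ 0.524 -0.435  0.06 ]
scene tweezers 0.6 [338. 149.] [0.556 0.381 0.003]
```

View pics/top0.png

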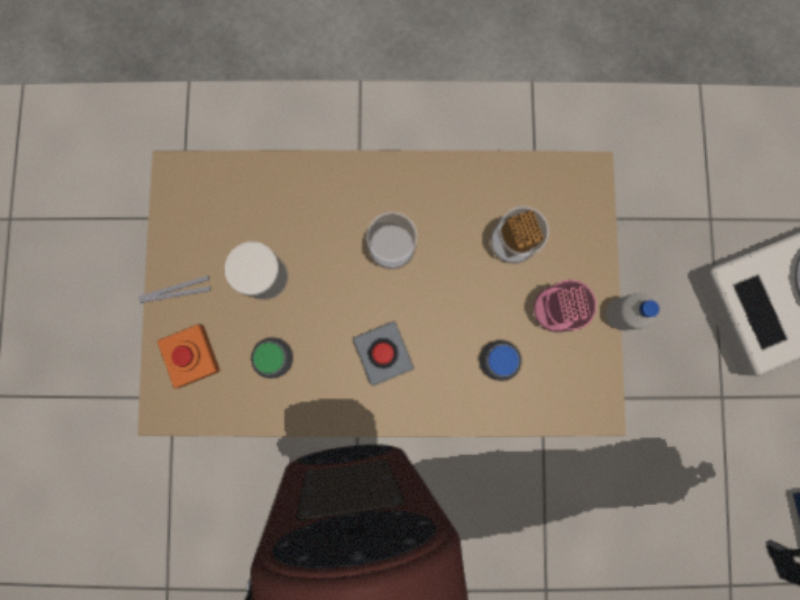

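View pics/scene0.png

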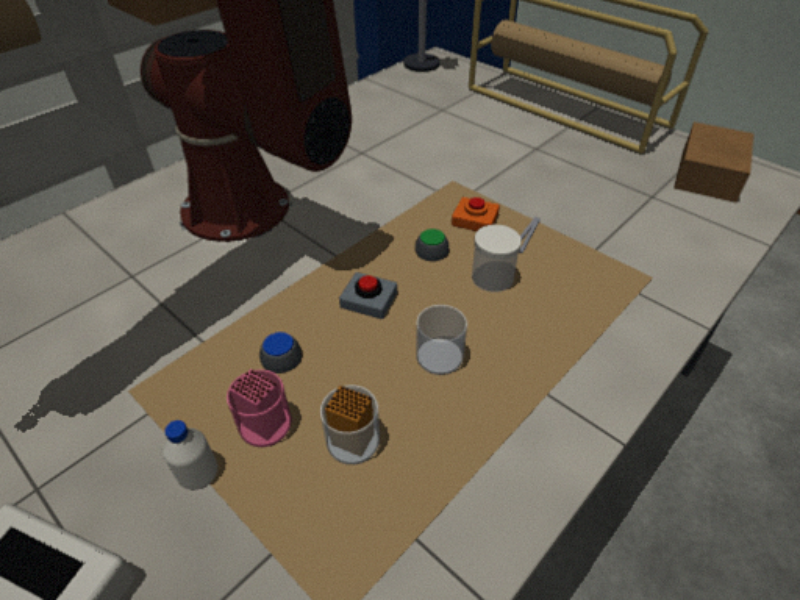

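The top view (800x600) shows red buttons at (383,353) on a grey box and (183,356) on an orange box. The combs are amber in a clear jar at (523,231) and pink at (572,302). The grey-box button and the amber comb fit the description. Green pod is at (269,357), blue at (503,360), the empty jar at (391,240) and the lid at (252,268). The scene view agrees. Next I'll refine these by colour in both cameras and check the choices in a crop.

```bash
python3 - <<'E'
from h import *
# seeds in native pixels (top, scene); hue ranges; height
seeds=dict(comb_top=((335,148),(223,258),(8,25),.105),start_top=((245,226),(236,182),None,.052),pod_green_top=((172,228),(277,152),(50,80),.04),pod_blue_top=((322,230),(179,221),(105,125),.04))
fr={}
for i,c in enumerate(['top','scene']):
    f=grab_frame(c); fr[c]=f; hsv=cv2.cvtColor(f['img'],cv2.COLOR_RGB2HSV); H,S,V=cv2.split(hsv)
    vis=[]
    for n,sd in seeds.items():
        hr=sd[2]; m=((H<8)|(H>172)) if hr is None else (H>=hr[0])&(H<=hr[1])
        m=(m&(S>(130 if n!='comb_top' else 150))&(V>50)).astype(np.uint8)
        if n=='comb_top': m=cv2.morphologyEx(m,cv2.MORPH_CLOSE,np.ones((3,3)))
        N,L,st,ce=cv2.connectedComponentsWithStats(m)
        k=min((k for k in range(1,N) if st[k,4]>15),key=lambda k:np.hypot(*(ce[k]-sd[i])))
        print(c,n,np.round(ce[k],1),'area',st[k,4],'box',st[k,:4],'->',np.round(at_z(f,ce[k],sd[3]),4))
t=fr['top']['img'][130:250,90:420]; t=cv2.resize(t,(800,291),interpolation=cv2.INTER_CUBIC)
s=fr['scene']['img'][120:300,120:350]; s=cv2.resize(s,(390,305),interpolation=cv2.INTER_CUBIC)
s2=cv2.resize(fr['top']['img'][130:220,310:425],(390,305),interpolation=cv2.INTER_CUBIC)
cv2.imwrite('pics/crop1.png',np.vstack([t,np.hstack([s,np.zeros((305,20,3),np.uint8),s2])])[...,::-1])
E
```

```text
top comb_top [331.9 148.7] area 178 box [322 136  24  24] -> [ 0.6408 -0.2259  0.105 ]
top start_top [244.7 225.6] area 155 box [238 219  14  14] -> [ 0.446  -0.0036  0.052 ]Traceback (most recent call last):
  File "<stdin>", line 13, in <module>
ValueError: min() iterable argument is empty
```

```bash
python3 - <<'E'
from h import *
seeds=dict(comb_top=((335,148),(223,258),(8,25),.105),start_top=((245,226),(236,182),None,.052),pod_green_top=((172,228),(277,152),(45,95),.04),pod_blue_top=((322,230),(179,221),(100,130),.04))
fr={}
for i,c in enumerate(['top','scene']):
    f=grab_frame(c); fr[c]=f; hsv=cv2.cvtColor(f['img'],cv2.COLOR_RGB2HSV); H,S,V=cv2.split(hsv)
    for n,sd in seeds.items():
        hr=sd[2]; m=((H<8)|(H>172)) if hr is None else (H>=hr[0])&(H<=hr[1])
        m=(m&(S>(120 if n!='comb_top' else 150))&(V>40)).astype(np.uint8)
        if n=='comb_top': m=cv2.morphologyEx(m,cv2.MORPH_CLOSE,np.ones((3,3)))
        N,L,st,ce=cv2.connectedComponentsWithStats(m)
        ks=[k for k in range(1,N) if st[k,4]>15]
        if not ks: print(c,n,'none'); continue
        k=min(ks,key=lambda k:np.hypot(*(ce[k]-sd[i])))
        print(c,n,np.round(ce[k],1),'area',st[k,4],'box',st[k,:4],'->',np.round(at_z(f,ce[k],sd[3]),4))
t=fr['top']['img'][130:250,90:420]; t=cv2.resize(t,(800,291),interpolation=cv2.INTER_CUBIC)
s=fr['scene']['img'][120:300,120:350]; s=cv2.resize(s,(390,305),interpolation=cv2.INTER_CUBIC)
s2=cv2.resize(fr['top']['img'][130:220,310:425],(390,305),interpolation=cv2.INTER_CUBIC)
cv2.imwrite('pics/crop1.png',np.vstack([t,np.hstack([s,np.zeros((305,20,3),np.uint8),s2])])[...,::-1])
E
```

```text
top comb_top [336.8 141.7] area 54 box [331 137  11  14] -> [ 0.6591 -0.2391  0.105 ]
top start_top [244.7 225.7] area 160 box [238 219  14  14] -> [ 0.4458 -0.0036  0.052 ]
top pod_green_top [171.3 228.7] area 246 box [163 220  18  18] -> [0.4373 0.1918 0.04  ]
top pod_blue_top [321.8 230.3] area 279 box [313 221  19  19] -> [ 0.4341 -0.2085  0.04  ]
scene comb_top [222.8 262.3] area 639 box [208 247  30  29] -> [ 0.6581 -0.2458  0.105 ]
scene start_top [235.  180.9] area 105 box [229 176  13  11] -> [ 0.4495 -0.0066  0.052 ]
scene pod_green_top [276.4 151.5] area 129 box [269 147  16  10] -> [0.4397 0.1905 0.04  ]
scene pod_blue_top [177.5 219.9] area 229 box [168 213  20  15] -> [ 0.4355 -0.2093  0.04  ]
```

View pics/crop1.png

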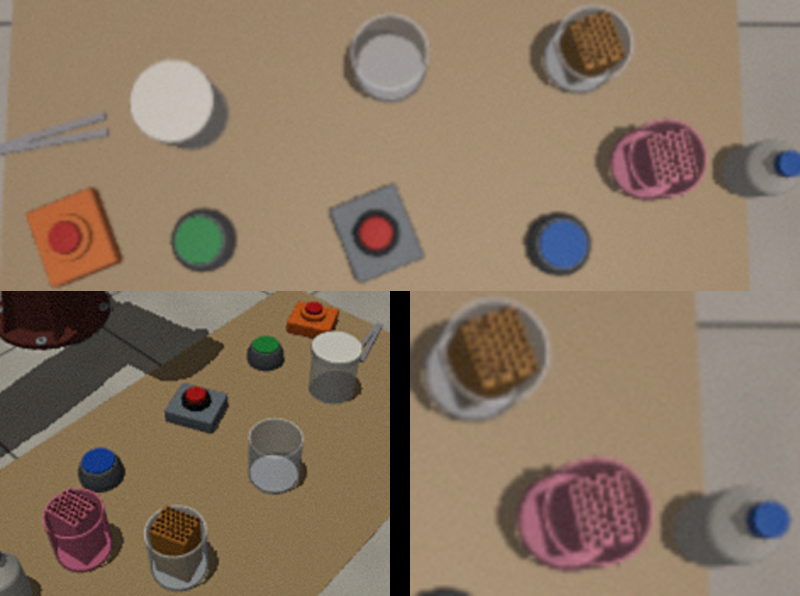

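The crop confirms both choices. The grey-box red button is at (376,233) and the amber comb in the clear jar is at (594,45). The pink comb at (660,158) and the orange box at (65,238) are the look-alikes. I'll start moving toward the button with the jaw closing, and work out the offsets from there.

```bash
python3 -m pendant '[{"xyz":[0.027,-0.029,-0.005],"turn":[0,0,0],"jaw":1},{"xyz":[0.054,-0.058,-0.01],"turn":[0,0,0],"jaw":1},{"xyz":[0.081,-0.087,-0.015],"turn":[0,0,0],"jaw":1},{"xyz":[0.108,-0.116,-0.02],"turn":[0,0,0],"jaw":1},{"xyz":[0.135,-0.145,-0.02],"turn":[0,0,0],"jaw":1},{"xyz":[0.162,-0.174,-0.02],"turn":[0,0,0],"jaw":1},{"xyz":[0.189,-0.203,-0.02],"turn":[0,0,0],"jaw":1},{"xyz":[0.216,-0.232,-0.02],"turn":[0,0,0],"jaw":1},{"xyz":[0.243,-0.261,-0.02],"turn":[0,0,0],"jaw":1},{"xyz":[0.27,-0.29,-0.02],"turn":[0,0,0],"jaw":1}]'
cat >> h.py <<'E'
def go(xyz):
    s=sense(); Rt=Ro.from_quat(s['tcp_rot']).as_matrix(); p=np.array(s['eef_pos'])
    return np.round(Rt.T@(np.array(xyz)-p),4)
E
python3 - <<'E'
from h import *
s=sense(); print(s['clock'],np.round(s['eef_pos'],3),np.round(s['joint_pos'],3),s['gripper_width'])
print('to button',go([.447,-.005,.12]))
t=grab_frame('top'); sc=grab_frame('scene')
for p in [(335.9,145.9)]: print(at_z(t,p,.105))
for p in [(223.5,258),(224,261)]: print(at_z(sc,p,.105))
E
```

```text
clock: 2.5
eef_pos: [0.3583, -0.2009, 0.2187]
tcp_rot: [0.986, 0.169, 0.0, 0.0]
contact_force: [0.7, 0.3, -0.2]
gripper_width: -0.002
2.5 [ 0.358 -0.201  0.219] [-0.832 -0.476 -0.381  1.665 -0.     1.97 ] -0.001976973846210051
to button [ 0.1489 -0.1553  0.0986]
[ 0.64818459 -0.2364291   0.105     ]
[ 0.65099068 -0.23698807  0.105     ]
[ 0.65757374 -0.24167012  0.105     ]
```

```bash
python3 -m pendant '[{"xyz":[0.02,-0.021,0],"turn":[0,0,-7],"jaw":1},{"xyz":[0.04,-0.042,0],"turn":[0,0,-14],"jaw":1},{"xyz":[0.06,-0.063,0.01],"turn":[0,0,-21],"jaw":1},{"xyz":[0.08,-0.084,0.02],"turn":[0,0,-28],"jaw":1},{"xyz":[0.1,-0.105,0.035],"turn":[0,0,-35],"jaw":1},{"xyz":[0.12,-0.125,0.05],"turn":[0,0,-42],"jaw":1},{"xyz":[0.14,-0.145,0.065],"turn":[0,0,-49],"jaw":1},{"xyz":[0.149,-0.155,0.08],"turn":[0,0,-56],"jaw":1},{"xyz":[0.149,-0.155,0.09],"turn":[0,0,-63],"jaw":1},{"xyz":[0.149,-0.155,0.098],"turn":[0,0,-70.5],"jaw":1}]'
python3 - <<'E'
from h import *
s=sense(); f=grab_frame('wrist'); cv2.imwrite('pics/w1.png',f['img'][...,::-1])
print(s['clock'],np.round(s['eef_pos'],3),np.round(s['joint_pos'],3),np.round(s['contact_force'],2)); print(np.round(Ro.from_quat(s['tcp_rot']).as_matrix(),3))
for r in find_in('wrist','start_top')[:2]: print(r, at_z(f,r['centre'],.052,s))
H,S,V=cv2.split(cv2.cvtColor(f['img'],cv2.COLOR_RGB2HSV)); m=(((H<8)|(H>172))&(S>120)&(V>50)).astype(np.uint8)
N,L,st,ce=cv2.connectedComponentsWithStats(m)
for k in range(1,N):
    if st[k,4]>100: print(st[k],ce[k],at_z(f,ce[k],.052,s))
print(go([.447,-.005,.044]))
E
```

```text
clock: 3.6
eef_pos: [0.4471, -0.0025, 0.1204]
tcp_rot: [0.704, 0.711, 0.0, 0.0]
contact_force: [-0.0, -0.4, -0.3]
gripper_width: -0.004
3.6 [ 0.447 -0.003  0.12 ] [-0.3   -0.378 -0.487  1.462  0.     1.261] [-0.01 -0.42 -0.3 ]
[[-0.01  1.    0.  ]
 [ 1.    0.01  0.  ]
 [ 0.    0.   -1.  ]]
{'centre': [251.5, 189.0], 'p': 0.73} [ 0.4474982 -0.0028868  0.052    ]
[ 232  169   38   39 1142] [250.46672504 188.25394046] [ 0.44650742 -0.00215278  0.052     ]
[-0.0023  0.0004  0.0761]
```

View pics/w1.png

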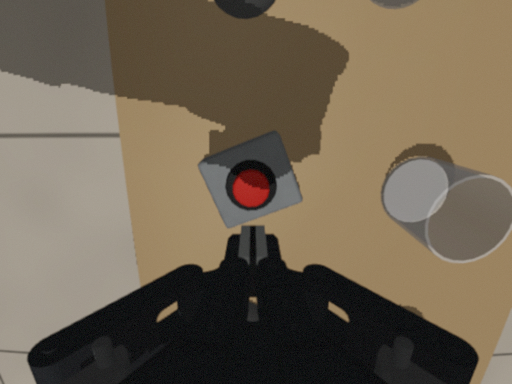

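The wrist view shows the red button at (251,188) on the grey box, directly below the fingertips. Its measured position (0.447, -0.0025) agrees with both overhead estimates. Pressing it now.

```bash
python3 -m pendant '[{"xyz":[0,0,0.02],"turn":[0,0,0],"jaw":1},{"xyz":[0,0,0.04],"turn":[0,0,0],"jaw":1},{"xyz":[0,0,0.055],"turn":[0,0,0],"jaw":1},{"xyz":[0,0,0.065],"turn":[0,0,0],"jaw":1},{"xyz":[0,0,0.07],"turn":[0,0,0],"jaw":1},{"xyz":[0,0,0.073],"turn":[0,0,0],"jaw":1},{"xyz":[0,0,0.076],"turn":[0,0,0],"jaw":1},{"xyz":[0,0,0.076],"turn":[0,0,0],"jaw":1},{"xyz":[0,0,0.076],"turn":[0,0,0],"jaw":1},{"xyz":[0,0,0.076],"turn":[0,0,0],"jaw":1}]'
```

```text
clock: 4.7
eef_pos: [0.4469, -0.0028, 0.0445]
tcp_rot: [0.705, 0.709, 0.0, -0.0]
contact_force: [0.1, -0.5, -0.6]
gripper_width: 0.003
```

At z = 0.0445 the force reading shows no contact, where about 5 N was expected. I'll check what's happening before going any deeper.

```bash
python3 - <<'E'
from h import *
s=sense(); print(np.round(s['contact_force'],2),np.round(s['ft_torque'],3),np.round(s['tau'],2),np.round(s['eef_pos'],4),s['clock'])
f=grab_frame('wrist'); g=grab_frame('scene')
a=cv2.resize(f['img'][130:290,150:360],(525,400),interpolation=cv2.INTER_CUBIC)
b=cv2.resize(g['img'][145:215,200:248],(274,400),interpolation=cv2.INTER_CUBIC)
cv2.imwrite('pics/p1.png',np.hstack([a,b])[...,::-1])
E
```

```text
[ 0.1  -0.49 -0.56] [-0.002  0.004  0.035] [-0.000e+00 -3.209e+01  4.973e+01  1.000e-02  0.000e+00  0.000e+00] [ 0.4469 -0.0028  0.0445] 4.7
```

View pics/p1.png

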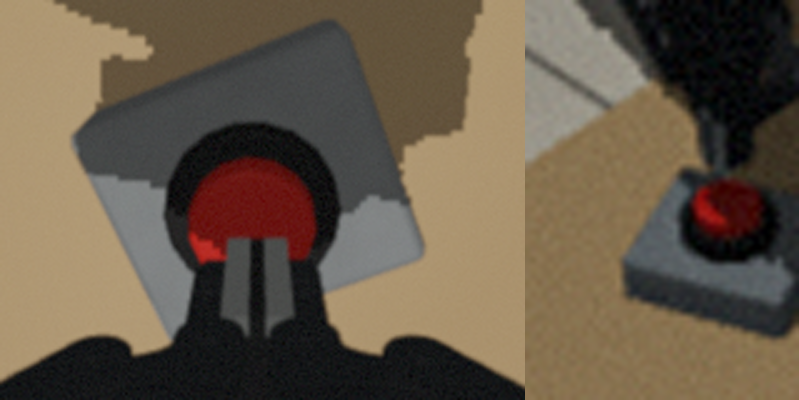

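```bash
cat >> h.py <<'E'
def proj(f,X,s=None):
    if 'R' in f: c=np.array(f['R'])@np.array(X)+np.array(f['t'])
    else:
        T=np.linalg.inv(np.array(f['tool_from_camera'])); Rt=Ro.from_quat(s['tcp_rot']).as_matrix()
        c=T[:3,:3]@(Rt.T@(np.array(X)-np.array(s['eef_pos'])))+T[:3,3]
    u=c[:2]/c[2]; u=u*(1+f['k1']*(u@u)); return np.round([f['fx']*u[0]+f['cx'],f['fy']*u[1]+f['cy']],1)
E
python3 - <<'E'
from h import *
s=sense(); p=np.array(s['eef_pos'])
w=grab_frame('wrist'); g=grab_frame('scene')
for c,f in (('wrist',w),('scene',g)):
    print(c,'TCP',proj(f,p,s),'btn52',proj(f,[.447,-.0025,.052],s),'btn46',proj(f,[.447,-.0025,.046],s),'TCP+10mm',proj(f,p+[0,0,.01],s))
    x0,y0=(150,130) if c=='wrist' else (200,145)
    H,S,V=cv2.split(cv2.cvtColor(f['img'],cv2.COLOR_RGB2HSV)); m=(((H<8)|(H>172))&(S>120)&(V>40)).astype(np.uint8)
    N,L,st,ce=cv2.connectedComponentsWithStats(m)
    for k in range(1,N):
        if st[k,4]>40: print(st[k],ce[k])
print('wrist tip px 252.8,226 at z .0445:',at_z(w,(252.8,226),.0445,s),'at .055',at_z(w,(252.8,226),.055,s))
print(np.round(np.array(w['tool_from_camera']),3))
E
```

```text
wrist TCP [250.8 216.8] btn52 [251.  220.8] btn46 [251.  217.4] TCP+10mm [250.7 222.6]
[ 225  192   52   44 1636] [250.00611247 213.32334963]
scene TCP [235.4 181.7] btn52 [235.3 179.8] btn46 [235.4 181.3] TCP+10mm [235.2 179.2]
[207   0  40  16 382] [225.38481675   5.20680628]
[248   0   9   9  43] [252.11627907   2.72093023]
[149  25  18  29 305] [156.55409836  38.96065574]
[ 99  29  37  34 234] [112.14957265  45.48717949]
[95 37 12 23 45] [100.31111111  46.2       ]
[300 126  10   8  68] [304.61764706 129.69117647]
[116 132  67  21 481] [147.16216216 143.35966736]
[229 176  12  11 103] [234.82524272 181.        ]
[148 237  30  23 250] [162.144 246.852]
wrist tip px 252.8,226 at z .0445: [ 0.44829333 -0.00983268  0.0445    ] at .055 [ 0.44823862 -0.0049524   0.055     ]
[[-0.    -0.956 -0.293  0.074]
 [ 1.    -0.001  0.001  0.001]
 [-0.001 -0.293  0.956 -0.175]
 [ 0.     0.     0.     1.   ]]
```

The button has not been pressed. In both cameras the visible fingertips sit roughly 15 mm above the reported TCP: the wrist shows the tip at row 226 where 217 was expected. I'll descend in small steps and watch the force.

```bash
python3 -m pendant '[{"xyz":[0,0,0.001],"turn":[0,0,0],"jaw":1},{"xyz":[0,0,0.002],"turn":[0,0,0],"jaw":1},{"xyz":[0,0,0.003],"turn":[0,0,0],"jaw":1},{"xyz":[0,0,0.004],"turn":[0,0,0],"jaw":1},{"xyz":[0,0,0.005],"turn":[0,0,0],"jaw":1},{"xyz":[0,0,0.006],"turn":[0,0,0],"jaw":1},{"xyz":[0,0,0.006],"turn":[0,0,0],"jaw":1},{"xyz":[0,0,0.006],"turn":[0,0,0],"jaw":1},{"xyz":[0,0,0.006],"turn":[0,0,0],"jaw":1},{"xyz":[0,0,0.006],"turn":[0,0,0],"jaw":1}]'
```

```text
clock: 5.9
eef_pos: [0.4467, -0.0027, 0.0383]
tcp_rot: [0.705, 0.709, 0.0, -0.0]
contact_force: [0.2, 0.2, 0.8]
gripper_width: -0.001
```

```bash
python3 -m pendant '[{"xyz":[0,0,0.001],"turn":[0,0,0],"jaw":1},{"xyz":[0,0,0.002],"turn":[0,0,0],"jaw":1},{"xyz":[0,0,0.003],"turn":[0,0,0],"jaw":1},{"xyz":[0,0,0.004],"turn":[0,0,0],"jaw":1},{"xyz":[0,0,0.004],"turn":[0,0,0],"jaw":1},{"xyz":[0,0,0.004],"turn":[0,0,0],"jaw":1},{"xyz":[0,0,0.004],"turn":[0,0,0],"jaw":1},{"xyz":[0,0,0.004],"turn":[0,0,0],"jaw":1},{"xyz":[0,0,0.004],"turn":[0,0,0],"jaw":1},{"xyz":[0,0,0.004],"turn":[0,0,0],"jaw":1}]'
python3 - <<'E'
from h import *
s=sense(); f=grab_frame('wrist'); print(np.round(s['contact_force'],2),s['clock'],np.round(s['eef_pos'],4)); cv2.imwrite('pics/p2.png',cv2.resize(f['img'][130:290,150:360],(525,400),interpolation=cv2.INTER_CUBIC)[...,::-1])
E
```

```text
clock: 6.9
eef_pos: [0.4468, -0.0028, 0.0343]
tcp_rot: [0.705, 0.709, 0.0, -0.0]
contact_force: [-0.0, -0.1, -0.3]
gripper_width: 0.003
[-0.02 -0.13 -0.31] 6.9 [ 0.4468 -0.0028  0.0343]
```

View pics/p2.png

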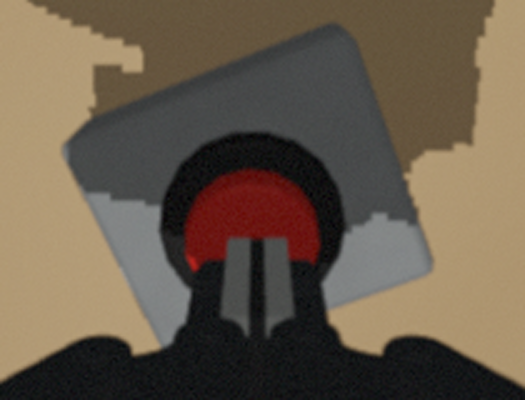

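Still no contact; the tips hover above the button. Continuing.

```bash
python3 -m pendant '[{"xyz":[0,0,0.001],"turn":[0,0,0],"jaw":1},{"xyz":[0,0,0.002],"turn":[0,0,0],"jaw":1},{"xyz":[0,0,0.003],"turn":[0,0,0],"jaw":1},{"xyz":[0,0,0.004],"turn":[0,0,0],"jaw":1},{"xyz":[0,0,0.004],"turn":[0,0,0],"jaw":1},{"xyz":[0,0,0.004],"turn":[0,0,0],"jaw":1},{"xyz":[0,0,0.004],"turn":[0,0,0],"jaw":1},{"xyz":[0,0,0.004],"turn":[0,0,0],"jaw":1},{"xyz":[0,0,0.004],"turn":[0,0,0],"jaw":1},{"xyz":[0,0,0.004],"turn":[0,0,0],"jaw":1}]'
```

```text
clock: 7.95
eef_pos: [0.4468, -0.0028, 0.0304]
tcp_rot: [0.705, 0.709, 0.0, -0.0]
contact_force: [0.8, 0.1, 0.1]
gripper_width: -0.001
```

```bash
python3 -m pendant '[{"xyz":[0,0,0.001],"turn":[0,0,0],"jaw":1},{"xyz":[0,0,0.002],"turn":[0,0,0],"jaw":1},{"xyz":[0,0,0.003],"turn":[0,0,0],"jaw":1},{"xyz":[0,0,0.004],"turn":[0,0,0],"jaw":1},{"xyz":[0,0,0.004],"turn":[0,0,0],"jaw":1},{"xyz":[0,0,0.004],"turn":[0,0,0],"jaw":1},{"xyz":[0,0,0.004],"turn":[0,0,0],"jaw":1},{"xyz":[0,0,0.004],"turn":[0,0,0],"jaw":1},{"xyz":[0,0,0.004],"turn":[0,0,0],"jaw":1},{"xyz":[0,0,0.004],"turn":[0,0,0],"jaw":1}]'
python3 - <<'E'
from h import *
s=sense(); f=grab_frame('wrist'); g=grab_frame('scene'); print(np.round(s['contact_force'],2),np.round(s['tau'],2),s['clock'],np.round(s['eef_pos'],4))
a=cv2.resize(f['img'][130:290,150:360],(525,400),interpolation=cv2.INTER_CUBIC)
b=cv2.resize(g['img'][145:215,200:248],(274,400),interpolation=cv2.INTER_CUBIC)
cv2.imwrite('pics/p3.png',np.hstack([a,b])[...,::-1])
E
```

```text
clock: 8.95
eef_pos: [0.4468, -0.0028, 0.0264]
tcp_rot: [0.705, 0.709, 0.0, -0.0]
contact_force: [-0.3, 0.5, 0.3]
gripper_width: 0.002
[-0.28  0.52  0.29] [ -0.   -32.37  49.46   0.     0.    -0.  ] 8.95 [ 0.4468 -0.0028  0.0264]
```

View pics/p3.png

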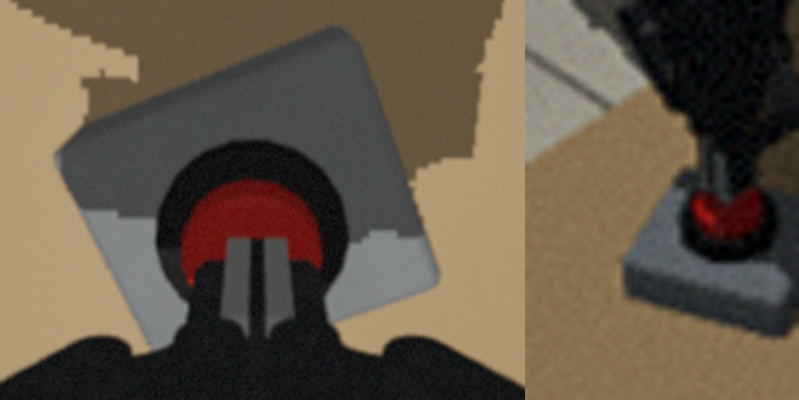

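```bash
python3 - <<'E'
from h import *
s=sense(); f=grab_frame('wrist'); print('fx',f['fx'],f['k1'])
nat=lambda x,y:(150+x*.4,130+y*.4)
A,B,C=nat(335,22),nat(440,288),nat(54,152)
L,Rr=nat(182,240),nat(322,240)
for e in (-.01,0,.01,.02,.03):
    q=dict(s); q['eef_pos']=np.array(s['eef_pos'])+[0,0,e]
    g=lambda p,z:at_z(f,p,z,q)
    print(e,'box edges',np.round([np.linalg.norm(g(A,.03)-g(B,.03)),np.linalg.norm(g(A,.03)-g(C,.03))],4),'button dia',np.round(np.linalg.norm(g(L,.052)-g(Rr,.052)),4),'ctr',np.round(g(nat(252,245),.052),4),'tip',np.round(proj(f,q['eef_pos'],q)))
E
```

```text
fx 266.8472600876319 -0.044780663595114324
-0.01 box edges [0.0779 0.0775] button dia 0.032 ctr [0.4469 0.0054 0.052 ] tip [251. 217.]
0 box edges [0.0827 0.0823] button dia 0.0343 ctr [0.4469 0.0007 0.052 ] tip [251. 217.]
0.01 box edges [0.0875 0.0871] button dia 0.0366 ctr [ 0.4469 -0.0041  0.052 ] tip [251. 217.]
0.02 box edges [0.0924 0.0919] button dia 0.0389 ctr [ 0.4469 -0.0088  0.052 ] tip [251. 217.]
0.03 box edges [0.0972 0.0967] button dia 0.0411 ctr [ 0.4468 -0.0135  0.052 ] tip [251. 217.]
```

The camera-measured height agrees with the reported pose to within about 7 mm. So the visible tips really do end about 18 mm behind the nominal TCP, and contact should come at about z = 0.025. Continuing in small steps.

```bash
python3 -m pendant '[{"xyz":[0,0,0.001],"turn":[0,0,0],"jaw":1},{"xyz":[0,0,0.002],"turn":[0,0,0],"jaw":1},{"xyz":[0,0,0.003],"turn":[0,0,0],"jaw":1},{"xyz":[0,0,0.004],"turn":[0,0,0],"jaw":1},{"xyz":[0,0,0.004],"turn":[0,0,0],"jaw":1},{"xyz":[0,0,0.004],"turn":[0,0,0],"jaw":1},{"xyz":[0,0,0.004],"turn":[0,0,0],"jaw":1},{"xyz":[0,0,0.004],"turn":[0,0,0],"jaw":1},{"xyz":[0,0,0.004],"turn":[0,0,0],"jaw":1},{"xyz":[0,0,0.004],"turn":[0,0,0],"jaw":1}]'
```

```text
clock: 10.1
eef_pos: [0.4468, -0.0028, 0.0224]
tcp_rot: [0.705, 0.709, 0.0, -0.0]
contact_force: [-0.1, -0.2, -0.6]
gripper_width: -0.005
```

```bash
python3 -m pendant '[{"xyz":[0,0,0.001],"turn":[0,0,0],"jaw":1},{"xyz":[0,0,0.002],"turn":[0,0,0],"jaw":1},{"xyz":[0,0,0.003],"turn":[0,0,0],"jaw":1},{"xyz":[0,0,0.004],"turn":[0,0,0],"jaw":1},{"xyz":[0,0,0.004],"turn":[0,0,0],"jaw":1},{"xyz":[0,0,0.004],"turn":[0,0,0],"jaw":1},{"xyz":[0,0,0.004],"turn":[0,0,0],"jaw":1},{"xyz":[0,0,0.004],"turn":[0,0,0],"jaw":1},{"xyz":[0,0,0.004],"turn":[0,0,0],"jaw":1},{"xyz":[0,0,0.004],"turn":[0,0,0],"jaw":1}]'
```

```text
clock: 11.1
eef_pos: [0.4468, -0.0028, 0.0184]
tcp_rot: [0.705, 0.709, 0.0, -0.0]
contact_force: [-2.3, -0.2, 1.5]
gripper_width: -0.001
```

```bash
python3 -m pendant '[{"xyz":[0,0,0.001],"turn":[0,0,0],"jaw":1},{"xyz":[0,0,0.002],"turn":[0,0,0],"jaw":1},{"xyz":[0,0,0.003],"turn":[0,0,0],"jaw":1},{"xyz":[0,0,0.003],"turn":[0,0,0],"jaw":1},{"xyz":[0,0,0.003],"turn":[0,0,0],"jaw":1},{"xyz":[0,0,0.003],"turn":[0,0,0],"jaw":1},{"xyz":[0,0,0.003],"turn":[0,0,0],"jaw":1},{"xyz":[0,0,0.003],"turn":[0,0,0],"jaw":1},{"xyz":[0,0,0.003],"turn":[0,0,0],"jaw":1},{"xyz":[0,0,0.003],"turn":[0,0,0],"jaw":1}]'
python3 - <<'E'
from h import *
s=sense(); f=grab_frame('wrist'); g=grab_frame('scene'); print(np.round(s['contact_force'],2),np.round(s['tau'],2),s['clock'],np.round(s['eef_pos'],4))
a=cv2.resize(f['img'][130:290,150:360],(525,400),interpolation=cv2.INTER_CUBIC)
b=cv2.resize(g['img'][145:215,200:248],(274,400),interpolation=cv2.INTER_CUBIC)
cv2.imwrite('pics/p4.png',np.hstack([a,b])[...,::-1])
E
```

```text
clock: 12.1
eef_pos: [0.4468, -0.0028, 0.0154]
tcp_rot: [0.705, 0.709, 0.0, -0.0]
contact_force: [-1.3, -0.4, 2.0]
gripper_width: -0.001
[-1.28 -0.4   1.96] [-1.300e-01 -3.130e+01  4.796e+01 -4.900e-01  1.000e-02 -0.000e+00] 12.1 [ 0.4468 -0.0028  0.0154]
```

View pics/p4.png

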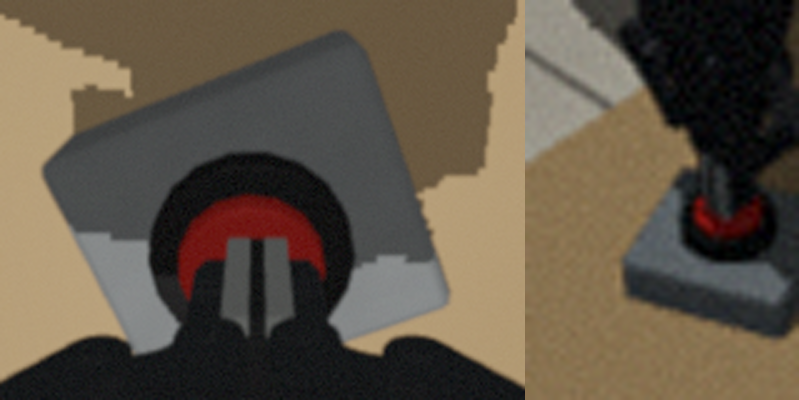

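Contact is registering at 1.5–2 N, and the scene crop shows the tips on the button at (735,200). Pressing the rest of the way.

```bash
python3 -m pendant '[{"xyz":[0,0,0.001],"turn":[0,0,0],"jaw":1},{"xyz":[0,0,0.002],"turn":[0,0,0],"jaw":1},{"xyz":[0,0,0.003],"turn":[0,0,0],"jaw":1},{"xyz":[0,0,0.003],"turn":[0,0,0],"jaw":1},{"xyz":[0,0,0.003],"turn":[0,0,0],"jaw":1},{"xyz":[0,0,0.003],"turn":[0,0,0],"jaw":1},{"xyz":[0,0,0.003],"turn":[0,0,0],"jaw":1},{"xyz":[0,0,0.003],"turn":[0,0,0],"jaw":1},{"xyz":[0,0,0.003],"turn":[0,0,0],"jaw":1},{"xyz":[0,0,0.003],"turn":[0,0,0],"jaw":1}]'
```

```text
clock: 13.2
eef_pos: [0.4469, -0.0028, 0.0131]
tcp_rot: [0.705, 0.709, 0.0, 0.0]
contact_force: [-4.3, 1.4, 11.9]
gripper_width: -0.004
```

The force is 11.9 N and the tool has stalled, well past the 5 N spring, so the button is right down with the tips at about 46 mm. The tips therefore sit about 33 mm above the reported TCP z. I'll release, rise, and move over to the comb while staying high.

```bash
python3 -m pendant '[{"xyz":[0,0,-0.03],"turn":[0,0,0],"jaw":1},{"xyz":[0,0,-0.075],"turn":[0,0,0],"jaw":1},{"xyz":[0,0,-0.12],"turn":[0,0,0],"jaw":1},{"xyz":[-0.03,0.026,-0.15],"turn":[0,0,0],"jaw":1},{"xyz":[-0.06,0.052,-0.17],"turn":[0,0,0],"jaw":1},{"xyz":[-0.094,0.082,-0.17],"turn":[0,0,0],"jaw":1},{"xyz":[-0.128,0.112,-0.17],"turn":[0,0,0],"jaw":1},{"xyz":[-0.16,0.14,-0.17],"turn":[0,0,0],"jaw":1},{"xyz":[-0.18,0.158,-0.17],"turn":[0,0,0],"jaw":1},{"xyz":[-0.18,0.158,-0.17],"turn":[0,0,0],"jaw":1}]'
python3 - <<'E'
from h import *
s=sense(); f=grab_frame('wrist'); g=grab_frame('top')
print(s['clock'],np.round(s['eef_pos'],3),np.round(s['joint_pos'],3),np.round(s['contact_force'],1),go([.65,-.237,.15]))
for r in find_in('wrist','comb_top')[:3]: print('w',r,np.round(at_z(f,r['centre'],.105,s),4))
print('proj wrist',proj(f,[.65,-.237,.105],s))
a=cv2.resize(f['img'],(512,384)); b=cv2.resize(g['img'][120:250,220:340],(280,303),interpolation=cv2.INTER_CUBIC)
cv2.imwrite('pics/c1.png',np.hstack([a,np.vstack([b,np.zeros((81,280,3),np.uint8)])])[...,::-1])
E
```

```text
clock: 14.2
eef_pos: [0.6069, -0.1844, 0.1807]
tcp_rot: [0.706, 0.708, -0.0, -0.001]
contact_force: [0.3, 0.8, -0.4]
gripper_width: -0.001
14.2 [ 0.607 -0.184  0.181] [-0.501  0.21   0.181  1.543 -0.     1.066] [ 0.3  0.8 -0.4] [-0.0553  0.0441  0.0319]
w {'centre': [190.8, 246.6], 'p': 0.84} [ 0.5432 -0.2509  0.105 ]
w {'centre': [289.8, 217.4], 'p': 0.67} [ 0.6462 -0.2171  0.105 ]
proj wrist [292.6 235.1]
```

View pics/c1.png

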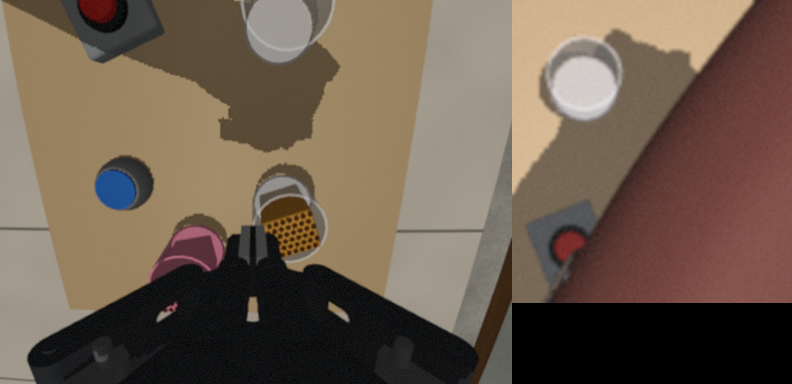

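The wrist view shows the amber comb top at (291,232), within 4 px of where I predicted it (293,235). The pink comb is at (185,260). Moving over the amber one and descending to leave the tips about 4 cm clear.

```bash
python3 -m pendant '[{"xyz":[-0.02,0.015,0],"turn":[0,0,0],"jaw":1},{"xyz":[-0.04,0.03,0],"turn":[0,0,0],"jaw":1},{"xyz":[-0.054,0.043,0],"turn":[0,0,0],"jaw":1},{"xyz":[-0.054,0.043,0.01],"turn":[0,0,0],"jaw":1},{"xyz":[-0.054,0.043,0.025],"turn":[0,0,0],"jaw":1},{"xyz":[-0.054,0.043,0.04],"turn":[0,0,0],"jaw":1},{"xyz":[-0.054,0.043,0.055],"turn":[0,0,0],"jaw":1},{"xyz":[-0.054,0.043,0.065],"turn":[0,0,0],"jaw":1},{"xyz":[-0.054,0.043,0.069],"turn":[0,0,0],"jaw":1},{"xyz":[-0.054,0.043,0.069],"turn":[0,0,0],"jaw":1}]'
python3 - <<'E'
from h import *
s=sense(); f=grab_frame('wrist'); g=grab_frame('scene')
print(s['clock'],np.round(s['eef_pos'],4),np.round(s['contact_force'],1))
a=cv2.resize(f['img'][150:290,180:340],(400,350),interpolation=cv2.INTER_CUBIC); b=cv2.resize(g['img'][190:290,170:284],(400,350),interpolation=cv2.INTER_CUBIC)
cv2.imwrite('pics/c2.png',np.hstack([a,b])[...,::-1]); print(proj(f,[.65,-.237,.105],s),proj(g,[.65,-.237,.105]),proj(g,s['eef_pos']))
E
```

```text
clock: 15.35
eef_pos: [0.6485, -0.2347, 0.113]
tcp_rot: [0.705, 0.709, -0.0, -0.001]
contact_force: [-0.4, -0.4, 0.9]
gripper_width: -0.006
15.35 [ 0.6485 -0.2347  0.113 ] [-0.4 -0.4  0.9]
[252.9 215.5] [223.2 257.7] [223.2 254.6]
```

View pics/c2.png

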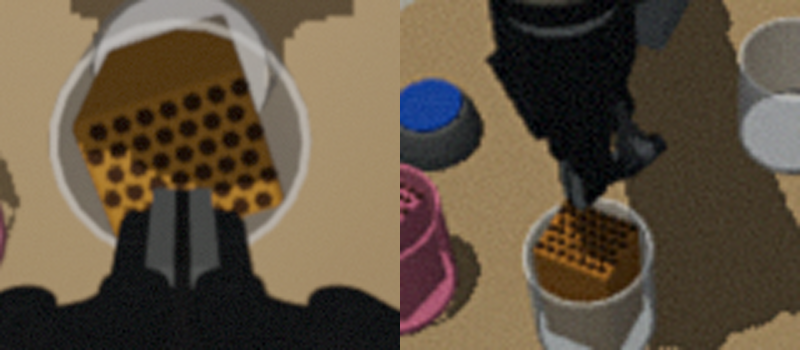

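The wrist crop shows the comb top centred at about (182,165), native (253,216), within 1 px of the prediction, and the scene crop shows the tips clear above it. Every reading of the tip offset puts the grasp point 27–60 mm above the comb, inside the 15–85 mm window. Holding for 2 s.

```bash
for i in 1 2; do python3 -m pendant '[{"xyz":[0,0,0],"turn":[0,0,0],"jaw":1},{"xyz":[0,0,0],"turn":[0,0,0],"jaw":1},{"xyz":[0,0,0],"turn":[0,0,0],"jaw":1},{"xyz":[0,0,0],"turn":[0,0,0],"jaw":1},{"xyz":[0,0,0],"turn":[0,0,0],"jaw":1},{"xyz":[0,0,0],"turn":[0,0,0],"jaw":1},{"xyz":[0,0,0],"turn":[0,0,0],"jaw":1},{"xyz":[0,0,0],"turn":[0,0,0],"jaw":1},{"xyz":[0,0,0],"turn":[0,0,0],"jaw":1},{"xyz":[0,0,0],"turn":[0,0,0],"jaw":1}]'; done; python3 -c "
from h import *
print(go([.438,.191,.20]))"
```

```text
clock: 16.45
eef_pos: [0.6491, -0.2352, 0.1142]
tcp_rot: [0.705, 0.709, 0.0, -0.0]
contact_force: [-0.0, -0.8, 0.3]
gripper_width: -0.001
clock: 17.45
eef_pos: [0.6491, -0.2352, 0.1142]
tcp_rot: [0.705, 0.709, 0.0, -0.0]
contact_force: [0.4, -0.3, 0.2]
gripper_width: 0.001
[ 0.4275 -0.2084 -0.0857]
```

```bash
python3 -m pendant '[{"xyz":[0,0,-0.045],"turn":[0,0,0],"jaw":1},{"xyz":[0,0,-0.086],"turn":[0,0,0],"jaw":1},{"xyz":[0.04,-0.0195,-0.086],"turn":[0,0,0],"jaw":1},{"xyz":[0.08,-0.039,-0.086],"turn":[0,0,0],"jaw":1},{"xyz":[0.12,-0.0585,-0.086],"turn":[0,0,0],"jaw":1},{"xyz":[0.16,-0.078,-0.086],"turn":[0,0,0],"jaw":1},{"xyz":[0.2,-0.0975,-0.086],"turn":[0,0,0],"jaw":1},{"xyz":[0.24,-0.117,-0.086],"turn":[0,0,0],"jaw":1},{"xyz":[0.28,-0.1365,-0.086],"turn":[0,0,0],"jaw":1},{"xyz":[0.32,-0.156,-0.086],"turn":[0,0,0],"jaw":1}]'
python3 - <<'E'
from h import *
s=sense(); f=grab_frame('wrist'); print(s['clock'],np.round(s['eef_pos'],4),np.round(s['joint_pos'],2),go([.438,.191,.15]))
for r in find_in('wrist','pod_green_top')[:3]: print('w',r,np.round(at_z(f,r['centre'],.04,s),4))
E
```

```text
clock: 18.45
eef_pos: [0.4902, 0.0852, 0.2005]
tcp_rot: [0.705, 0.709, 0.0, 0.0]
contact_force: [0.4, 0.2, 0.4]
gripper_width: -0.004
18.45 [0.4902 0.0852 0.2005] [-0.09 -0.21 -0.2   1.58  0.    1.47] [ 0.1011 -0.0485  0.0514]
w {'centre': [211.2, 80.1], 'p': 0.7} [0.4425 0.1904 0.04  ]
w {'centre': [217.3, 232.0], 'p': 0.61} [ 0.4435 -0.0059  0.04  ]
```

```bash
python3 -m pendant '[{"xyz":[0.035,-0.017,0],"turn":[0,0,0],"jaw":1},{"xyz":[0.07,-0.034,0],"turn":[0,0,0],"jaw":1},{"xyz":[0.1,-0.047,0],"turn":[0,0,0],"jaw":1},{"xyz":[0.101,-0.047,0.02],"turn":[0,0,0],"jaw":1},{"xyz":[0.101,-0.047,0.045],"turn":[0,0,0],"jaw":1},{"xyz":[0.101,-0.047,0.07],"turn":[0,0,0],"jaw":1},{"xyz":[0.101,-0.047,0.095],"turn":[0,0,0],"jaw":1},{"xyz":[0.101,-0.047,0.12],"turn":[0,0,0],"jaw":1},{"xyz":[0.101,-0.047,0.138],"turn":[0,0,0],"jaw":1},{"xyz":[0.101,-0.047,0.146],"turn":[0,0,0],"jaw":1}]'
python3 - <<'E'
from h import *
s=sense(); f=grab_frame('wrist'); g=grab_frame('scene')
print(s['clock'],np.round(s['eef_pos'],4),np.round(s['contact_force'],1),proj(f,[.439,.191,.04],s))
a=cv2.resize(f['img'][130:290,170:353],(400,350),interpolation=cv2.INTER_CUBIC); b=cv2.resize(g['img'][100:200,210:324],(400,350),interpolation=cv2.INTER_CUBIC)
cv2.imwrite('pics/g1.png',np.hstack([a,b])[...,::-1])
H,S,V=cv2.split(cv2.cvtColor(f['img'],cv2.COLOR_RGB2HSV)); m=((H>45)&(H<95)&(S>110)&(V>30)).astype(np.uint8)
N,L,st,ce=cv2.connectedComponentsWithStats(m)
for k in range(1,N):
    if st[k,4]>100: print(st[k],ce[k],at_z(f,ce[k],.04,s))
E
```

```text
clock: 19.55
eef_pos: [0.4404, 0.1878, 0.0534]
tcp_rot: [0.703, 0.711, -0.0, -0.001]
contact_force: [-1.1, -0.6, 0.3]
gripper_width: -0.001
19.55 [0.4404 0.1878 0.0534] [-1.1 -0.6  0.3] [249.  205.9]
[ 215  171   68   64 3188] [248.17440402 201.152133  ] [0.43832823 0.19481147 0.04      ]
```

View pics/g1.png

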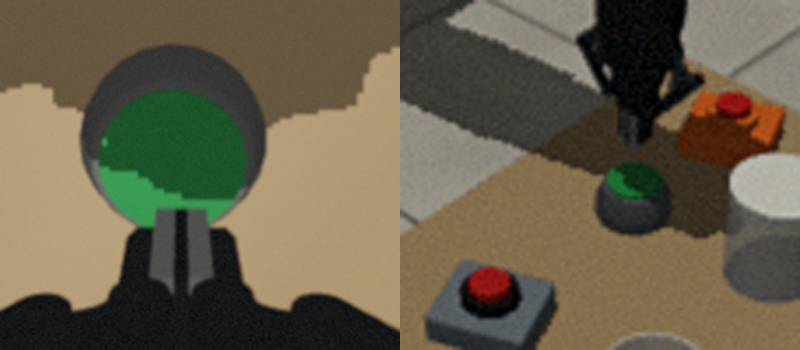

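The fingers hover above the green window, which fills (215–283, 171–235) in the wrist view. Sideways error is under 5 mm, and the scene crop puts the tips about 45 mm above it. I'll lower 8 mm, then hold.

```bash
python3 -m pendant '[{"xyz":[0.001,0,0.003],"turn":[0,0,0],"jaw":1},{"xyz":[0.003,0,0.006],"turn":[0,0,0],"jaw":1},{"xyz":[0.003,0,0.008],"turn":[0,0,0],"jaw":1},{"xyz":[0.003,0,0.008],"turn":[0,0,0],"jaw":1},{"xyz":[0.003,0,0.008],"turn":[0,0,0],"jaw":1},{"xyz":[0.003,0,0.008],"turn":[0,0,0],"jaw":1},{"xyz":[0.003,0,0.008],"turn":[0,0,0],"jaw":1},{"xyz":[0.003,0,0.008],"turn":[0,0,0],"jaw":1},{"xyz":[0.003,0,0.008],"turn":[0,0,0],"jaw":1},{"xyz":[0.003,0,0.008],"turn":[0,0,0],"jaw":1}]'
for i in 1 2; do python3 -m pendant '[{"xyz":[0,0,0],"turn":[0,0,0],"jaw":1},{"xyz":[0,0,0],"turn":[0,0,0],"jaw":1},{"xyz":[0,0,0],"turn":[0,0,0],"jaw":1},{"xyz":[0,0,0],"turn":[0,0,0],"jaw":1},{"xyz":[0,0,0],"turn":[0,0,0],"jaw":1},{"xyz":[0,0,0],"turn":[0,0,0],"jaw":1},{"xyz":[0,0,0],"turn":[0,0,0],"jaw":1},{"xyz":[0,0,0],"turn":[0,0,0],"jaw":1},{"xyz":[0,0,0],"turn":[0,0,0],"jaw":1},{"xyz":[0,0,0],"turn":[0,0,0],"jaw":1}]'; done
python3 - <<'E'
from h import *
s=sense(); g=grab_frame('scene'); f=grab_frame('wrist')
print(s['clock'],np.round(s['eef_pos'],4),np.round(s['contact_force'],1),np.round(s['qvel'],3),proj(f,[.439,.191,.04],s))
for n,z in Z.items():
    for r in find_in('scene',n)[:2]: print(n,round(r['p'],2),np.round(r['centre']))
E
```

```text
clock: 20.65
eef_pos: [0.4407, 0.191, 0.0464]
tcp_rot: [0.703, 0.711, 0.0, -0.001]
contact_force: [-0.3, -1.0, -0.1]
gripper_width: -0.001
clock: 21.65
eef_pos: [0.4407, 0.191, 0.0464]
tcp_rot: [0.703, 0.711, 0.0, -0.001]
contact_force: [-0.1, 0.0, -0.0]
gripper_width: 0.001
clock: 22.65
eef_pos: [0.4407, 0.191, 0.0464]
tcp_rot: [0.703, 0.711, 0.0, -0.001]
contact_force: [-1.2, -0.3, -0.5]
gripper_width: -0.001
22.65 [0.4407 0.191  0.0464] [-1.2 -0.3 -0.5] [ 0.    -0.002  0.     0.002 -0.001  0.   ] [248.5 213.4]
comb_top 0.97 [222. 272.]
comb_top 0.81 [164. 263.]
empty_jar_mouth 0.92 [281. 216.]
lid_top 0.66 [316. 162.]
lid_top 0.43 [282. 215.]
pod_green_top 0.88 [276. 158.]
pod_blue_top 0.57 [180. 225.]
start_top 0.71 [279. 216.]
start_top 0.65 [233. 181.]
wash_bottle 0.71 [121. 292.]
tweezers 0.52 [336. 148.]
```

Nothing has moved (detections agree with the first ones to about 2 px), the arm is still, and there is no contact. Handing in.

```bash
python3 -c "
from rig import hand_in
print(hand_in())"
```

```text
the job is handed in; nothing more can be done
None
```

I handed the job in at about 22.7 s with the arm still pointing at the green sensor; no verdict came back.

- **Button:** I pressed the red button on the grey box until the tool stalled at about 12 N, well past the 5 N spring. I then let it go and rose clear.
- **Honeycomb:** I held over the amber comb for a little over 2 s.
- **Green sensor:** I held over the green window for more than 2 s, measured within about 4 mm sideways, and stayed there.

**Last checks:** The arm was still and the force was at noise level, within about 1 N. The scene-camera detections of the jars, bottle and tweezers matched the first ones to about 2 px.

**What disagreed:**
- **Tip height:** The button met the fingertips about 30 mm lower than the reported tool position implied. The wrist view suggested about 16 mm, and the scene views gave anything from 13 to 33 mm. I never found the cause. I chose hover heights so the grasp point fell inside 15–85 mm under every reading: about 27–60 mm over the comb and 25–60 mm over the green window. That makes "about 3 cm" only approximate, with the tips at 2–4 cm.
- **Button travel:** I inferred it from force and movement, as the travel itself is not reported.

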